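# Clamp the mended mahjong tile pusher in the screw press

## Task

The re-glued wooden tile pusher lies part-way in the channel of the little screw press: slide it fully home against the stop at the far end, then wind the crank clockwise until the pad meets the wood, and snug it down firmly by feel so that the glued seam is held tight, without crushing it. Let go of the crank and leave the tiles, ashtray and chip tray where they are.

Things in the scene. Friction and masses are not known exactly. Their poses are not given: they have to be found in the camera images.
- bed: grey iron bed of the bench screw press, fixed to the table, 200 x 150 x 22 mm (x = -110 to +90); origin on the table top exactly under the vertical screw axis, x along the channel towards the stop. Channel along x, 38 mm wide, floor 22 mm above the table, between steel fences 12 mm high, 14 mm thick, x = -100 to +80 mm. Stop: upright steel face at x = +70 mm, top 48 mm above the table
- gate: the press's fixed gate over the channel; origin and axes same as the bed's. Two columns at y = -58 and +58 mm and a cross-beam 40 (x) x 140 (y) mm, 100 to 128 mm above the table; the steel screw passes down through it and carries a sprung round rubber pad, 32 mm across, on the screw axis. It starts 9 to 21 mm above the wood; its height is not measured: contact must be felt
- pusher: loose wooden tile pusher, a plain bar 230 (x) x 34 (y) x 20 (z) mm, about 0.12 kg; origin at the centre of its underside, x along it towards the stop. It starts lying in the channel 25 to 50 mm short of the stop, near end sticking out over the near edge of the bed. When home its origin is 45 mm before the screw axis (x = -45 mm of the bed)
- pusher_grip (a point): where to grip the pusher: on its centre line, half-way up (32 mm above the table), 20 mm from its near end; 140 mm before the screw axis when home. The bar is 34 mm wide and here stands clear of the bed, its underside 22 mm above the table. It slides with under 2 N
- knob_mid (a point): grip point on the crank's upright, freely spinning wooden knob (22 mm diameter, 50 mm high): on its axis, 22 mm below its top, 28 mm above its foot, which sits on the crank arm (hub top 6 mm above the knob's foot, 45 mm away). The knob runs on a circle of 45 mm radius about the screw axis and sinks 3 mm per radian wound clockwise (from above)
- crank (a joint): crank angle, rad, growing clockwise from above as the pad goes down 3 mm per rad; at 0 the arm points along the bed's +x. Starts at 3 to 7. Turning freely takes 0.32 N m: 7 N along the circle at the knob (3 to 6 N when paused). Once the pad meets the wood, each 15 N there adds 1 N in turning, 6 N per rad. Snug is 25 to 100 N, best 60 (4 N more at the knob); over 100 crushes. It stays where left
- tiles_mid (a point): centre of a small stack of six melamine mahjong tiles, 79 x 35 x 44 mm, standing on the table (point half-way up): leave alone
- ashtray_mid (a point): centre of the round glass ashtray, 90 mm across, 32 mm high (point half-way up): leave alone
- chip_mid (a point): centre of the plastic chip tray, 100 x 75 x 28 mm (point half-way up): leave alone
Not all that is in view belongs to the job. Several things have the shape of the pusher; the one meant has the colours described above. Leave any pink look-alike of the bed alone.

How it is judged:
By the outcome, as a careful person would: the job done as asked, in the order asked, and still so for the second after the job is handed in, with the robot touching nothing.
It also fails if it takes over 72 s, if anything falls off the work surface, if the arm or the gripper's body presses on something with over 40 N, if the wrist force passes 120 N, or if a joint passes its speed limit or range.

## Robot

A 6-joint arm with a two-finger parallel gripper is mounted at the origin on the work surface. World frame = base frame: x ahead of the robot, y to its left, z up, the work surface at z = 0. Lengths are in m, angles in rad, forces in N, time in s.
With the tool pointing down it reaches from about 0.35 to 0.85 m from the base axis. Payload 8.1 kg.
Tool frame: the origin (TCP) lies at the very end of the fingers, on their centre line; the grasp point (between the pads) lies robot.tcp_to_grasp behind it (robot.tcp_to_grasp is the distance from the TCP to the grasp point, in m); z points along the fingers, y is the line along which they close (so a half turn about z gives the same grasp; the last joint's range is limited). The gripper opens to 93 mm and grips with 3 to 60 N. Pads are 15 mm wide; open, the fingers measure 128 mm over their backs; the gripper's body (75 mm by 188 mm) begins 65 mm behind the grasp point.
Start: joints at [1.046, 0.13, 1.488, -0, 1.523, -0.085], TCP at [0.255, 0.543, 0.219] pointing down, gripper open.
Joint ranges: [-2.96, 2.96], [-0.89, 2.26], [0.02, 2.5], [-1.34, 4.48], [0, 2.73], [-2.66, 2.66]. Speed limits (rad/s): [2.39, 2.39, 2.79, 3.14, 3.14, 3.14].

## Interface

Orientations are given as a rotation vector (axis times angle).
In Python, from plant import robot gives the robot as it stands. The module is installed in compiled form; this text tells all that it offers.
- The arm moves only by the shell command python3 -m pendant 'ROWS' [FORCE]. ROWS is JSON, a list that holds one entry, the list of rows, each a list of 5 numbers: the opening, from 0 (shut) to 1 (fully open), then the shift along the tool's x, y, z in cm, then the turn about the tool's z in degrees. In form: [[[fingers, x, y, z, roll], ...]]. A call has 1 to 8 rows; each row shifts and turns the commanded pose from where the row before left it, along the tool's axes as they then stand; what a row does not reach is not made up. A row lasts 1/10 s, in which the tool goes at most 50 mm and 8.59 degrees, less where a joint would pass 70% of its speed; a pose out of reach is approached as far as the arm can. A call is refused whole if a number of a shift passes 5 or a number of a turn 8.59, either way. A call with a gripper value outside its range is refused whole. The fingers move at their own pace and stop on an object; FORCE is the grip in N (left out, the last holds). Time passes only in rows, so rows that do not move let the fingers close. It gives the time, the measured TCP pose, the force, the opening and the grip force at its end, in the units of the state.
- robot.read_state(): the state, without advancing time (a new reading comes with each control period).
- robot.read_camera(name): name is "scene" or "top" or "wrist"; returns a dict with "img" (420x560x3 uint8, blue, green, red), "K" (3x3 intrinsics, pixels), "pose" (4x4, takes a point from camera to world coordinates). Camera axes: x right, y up, looking along -z (the intrinsics and any distortion apply to the point x, -y, -z); pixel columns grow to the right and rows downward; lengths in m; the calibration is good to about 2 mm. A picture is of the moment at which its call begins. There is no depth.
- robot.close_job(): hands the job in; it is judged then, once.
The state is a dict: "t": time; "q": joint angles; "dq": joint speeds; "joint_torque": joint torques, N m; "tool_pos": TCP position; "orientation": TCP orientation; "force": force on the tool from outside, world axes, zero at the start; "wrist_torque": the same for the moment, N m; "opening": finger opening in m; "gripper_force": force on a finger pad.
Only numpy, scipy, OpenCV 4.12 (cv2) and the standard library are available. Lean on these libraries where they do the work, as an engineer would, in place of code of your own. Each camera call takes 0.05 s, during which the arm holds its last target. There are 200 camera calls.

## Working session

There is one attempt and no reset: what is moved stays moved. The work goes in short steps, Python scripts to look and compute and a shell command to move; the robot and the scene stay as the last step left them, time stands still between calls to the robot, and variables do not carry over. Pictures are saved under pics/ and viewed, at most 10 in all, crops included, and the job is handed in when it is done.

```bash
mkdir -p pics
cat > h.py <<'E'
import numpy as np, cv2
from plant import robot
def cam(n):
    c=robot.read_camera(n); return c["img"],np.array(c["K"]),np.array(c["pose"])
def ray(u,v,K,P):
    d=np.linalg.inv(K)@[u,v,1]; d=np.array([d[0],-d[1],-d[2]]); return P[:3,3],P[:3,:3]@d
def onz(u,v,z,K,P):
    o,d=ray(u,v,K,P); return o+d*(z-o[2])/d[2]
def proj(p,K,P):
    q=P[:3,:3].T@(np.array(p)-P[:3,3]); q=K@[q[0],-q[1],-q[2]]; return q[:2]/q[2]
E
python3 - <<'E'
from h import *
for n in("top","scene"):
    i,K,P=cam(n); cv2.imwrite(f"pics/{n}0.png",i); np.savez(f"{n}0.npz",i=i,K=K,P=P); print(n,K.round(1).tolist(),P.round(3).tolist())
s=robot.read_state(); print(s, robot.tcp_to_grasp)
E
```

```text
top [[544.6, 0.0, 268.3], [0.0, 544.6, 214.8], [0.0, 0.0, 1.0]] [[0.052, 0.977, -0.207, 0.242], [-0.999, 0.051, -0.01, 0.109], [0.001, 0.208, 0.978, 1.714], [0.0, 0.0, 0.0, 1.0]]
scene [[495.8, 0.0, 276.6], [0.0, 495.8, 213.4], [0.0, 0.0, 1.0]] [[-0.751, -0.512, 0.417, 1.13], [0.66, -0.578, 0.479, 0.769], [-0.004, 0.636, 0.772, 1.175], [0.0, 0.0, 0.0, 1.0]]
{'t': 0.1, 'q': array([ 1.04558991e+00,  1.31106942e-01,  1.48913303e+00, -1.48836211e-05,
        1.52301475e+00, -8.54624888e-02]), 'dq': array([ 0.000956  , -0.00167261, -0.00328882,  0.00052079,  0.00144622,
       -0.00121101]), 'joint_torque': array([ 1.25299368e-03, -5.61344934e+01, -4.93094730e+01,  7.70268473e-02,
        2.91697006e-02, -6.29294505e-05]), 'tool_pos': array([0.25518924, 0.54246887, 0.21770014]), 'orientation': array([-6.85088824e-01, -3.06548552e+00,  2.49664697e-03]), 'force': array([-0.10250265,  0.76820905,  0.37521431]), 'wrist_torque': array([-0.00401158, -0.0358327 , -0.0087642 ]), 'gripper_force': 0.0, 'opening': 0.0929340037777475} 0.0188
```

View pics/top0.png

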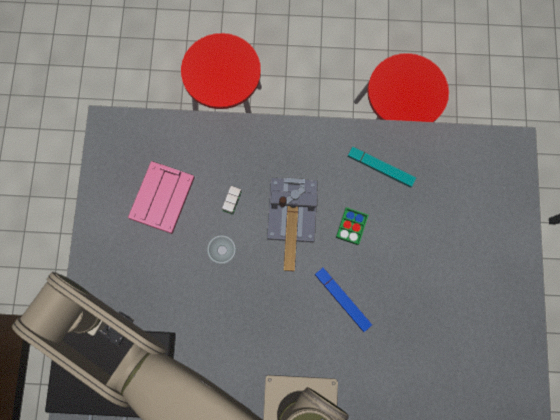

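View pics/scene0.png

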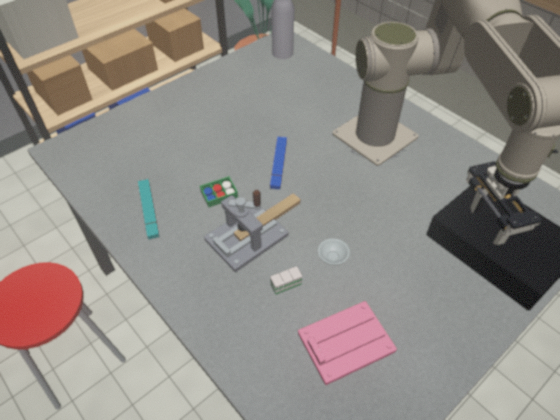

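Top view: the grey press is at (293,210), with the wooden bar in its channel, its body at (291,237) and its near end at (290,270). The dark knob is at (283,201). Tiles are at (232,199), ashtray at (221,250), chip tray at (352,227). Possible mix-ups for the pusher are the wooden bar (291,237), the blue bar (343,299) and the teal bar (381,167). I choose the wooden one. The pink bed look-alike is at (162,197).

Run:
```python
from h import *
out=[]
for n,(a,b,c,d) in {"top":(250,165,340,285),"scene":(195,175,310,275)}.items():
    z=np.load(n+"0.npz"); out.append(cv2.resize(z["i"][b:d,a:c],(400,int(400*(d-b)/(c-a))),interpolation=cv2.INTER_CUBIC))
    i,K,P=z["i"],z["K"],z["P"]
    hsv=cv2.cvtColor(i,cv2.COLOR_BGR2HSV)
    m=cv2.inRange(hsv,(10,90,80),(25,255,255)); r=np.zeros_like(m); r[b:d,a:c]=m[b:d,a:c]
    cs=[q for q in cv2.findContours(r,0,2)[0] if cv2.contourArea(q)>15]
    for q in cs: 
        bx=cv2.boxPoints(cv2.minAreaRect(q)); print(n,"wood",cv2.contourArea(q),[(p.round(1).tolist(),onz(*p,.042,K,P)[:2].round(4).tolist()) for p in bx])
    m=cv2.inRange(hsv,(0,60,0),(20,255,90)); r=np.zeros_like(m); r[b:d,a:c]=m[b:d,a:c]
    for q in cv2.findContours(r,0,2)[0]:
        if cv2.contourArea(q)>8: print(n,"dark",cv2.contourArea(q),cv2.boundingRect(q),cv2.minAreaRect(q))
h=max(o.shape[0] for o in out)
out=[cv2.copyMakeBorder(o,0,h-o.shape[0],0,0,0) for o in out]
cv2.imwrite("pics/crop1.png",np.hstack(out))
```

```text
top wood 586.0 [([283.5, 269.8999938964844], [0.4257, 0.0696]), ([287.0, 205.89999389648438], [0.6277, 0.0681]), ([297.3999938964844, 206.5], [0.6276, 0.0353]), ([293.8999938964844, 270.3999938964844], [0.4256, 0.0376])]
top dark 25.5 (280, 197, 6, 9) ((282.5, 201.0), (8.0, 5.0), 90.0)
```

View pics/crop1.png

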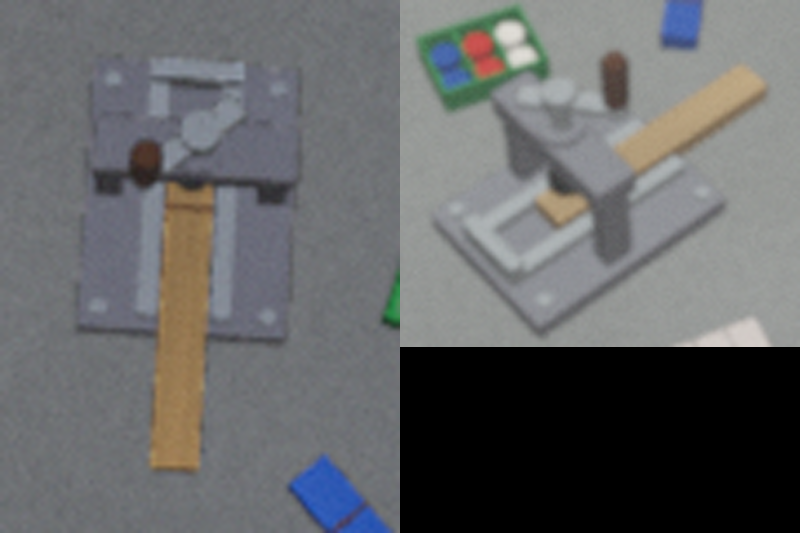

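The crop confirms it: the wooden bar lies in the grey press, its near end sticking out, the knob on the near-left side of the gate.

Run:
```python
from h import *
T=np.load("top0.npz");S=np.load("scene0.npz")
ct=lambda x,y:(x/4.444+250-.4,y/4.444+165-.4); cs=lambda x,y:((x-400)/3.478+195-.4,y/3.478+175-.4)
for n,p,z in [("nearL",ct(79,328),.022),("nearR",ct(286,339),.022),("farL",ct(93,58),.022),("farR",ct(303,60),.022),("stopL",ct(152,82),.048),("stopR",ct(243,82),.048),("fenceLn",ct(147,312),.034),("fenceRn",ct(225,316),.034)]:
    print(n,onz(*p,z,T["K"],T["P"])[:2].round(4))
for n,p,z in [("s corner far-R",cs(433,216),.022),("s far-L",cs(541,330),.022),("s nearL",cs(724,207),.022),("stop top a",cs(470,222),.048),("stop top b",cs(515,265),.048)]:
    print(n,onz(*p,z,S["K"],S["P"])[:2].round(4))
def tri(a,b):
    o1,d1=ray(*a,T["K"],T["P"]);o2,d2=ray(*b,S["K"],S["P"])
    l=np.linalg.lstsq(np.c_[d1,-d2],o2-o1,rcond=None)[0]; p,q=o1+d1*l[0],o2+d2*l[1]
    return ((p+q)/2).round(4),np.linalg.norm(p-q).round(4)
print("knob mid",tri((283-.0,201),cs(614,80)),"hub",tri(ct(203,132),cs(560,95)))
for u in [(145,143),(145,150),(145,180)]: print([onz(*ct(*u),z,T["K"],T["P"])[:2].round(4).tolist() for z in(.15,.17,.19,.21)])
```

```text
nearL [0.5242 0.1244]
nearR [ 0.524  -0.0223]
farL [0.7228 0.1247]
farR [ 0.7293 -0.0275]
stopL [0.6999 0.0815]
stopR [0.7033 0.0168]
fenceLn [0.5361 0.077 ]
fenceRn [0.5361 0.0221]
s corner far-R [ 0.7224 -0.0211]
s far-L [0.7248 0.1272]
s nearL [0.5343 0.1327]
stop top a [0.7127 0.0216]
stop top b [0.7114 0.0796]
knob mid (array([0.6058, 0.084 , 0.1956]), np.float64(0.0007)) hub (array([0.6333, 0.0493, 0.1696]), np.float64(0.0024))
[[0.6296, 0.0859], [0.6247, 0.0862], [0.6197, 0.0864], [0.6147, 0.0867]]
[[0.6248, 0.0856], [0.6199, 0.0859], [0.615, 0.0862], [0.6101, 0.0865]]
[[0.6044, 0.0847], [0.5998, 0.085], [0.5951, 0.0853], [0.5905, 0.0856]]
```

```bash
python3 -m pendant '[[[0.65,0,0,0,-8.4],[0.65,0,0,0,-8.4],[0.65,0,0,0,-8.4],[0.65,-1.4,-3.6,0,0],[0.65,-1.4,-3.6,0,0],[0.65,-1.4,-3.6,0,0],[0.65,-1.4,-3.6,0,0],[0.65,-1.4,-3.6,0,0]]]' 30; python3 -m pendant '[[[0.65,-1.4,-3.6,0,0],[0.65,-1.4,-3.6,0,0],[0.65,-1.4,-3.6,0,0],[0.65,-1.4,-3.6,0,0],[0.65,-1.4,-3.6,0,0],[0.65,-1.4,-3.6,0,0],[0.65,0,0,0,0],[0.65,0,0,0,0]]]'
```

```text
t: 0.9
tool_pos: [0.3255, 0.3613, 0.2181]
orientation: [0.001, -3.141, 0.001]
force: [0.7, 0.7, -0.8]
opening: 0.0606
gripper_force: 0.0
t: 1.7
tool_pos: [0.4094, 0.1464, 0.2184]
orientation: [-0.004, -3.141, -0.0]
force: [-0.5, -0.5, 0.5]
opening: 0.0601
gripper_force: 0.0
```

```bash
python3 -m pendant '[[[0.65,-1.2,-3.1,0,0],[0.65,-1.2,-3.1,0,0],[0.65,-1.2,-3.1,0,0],[0.65,0,0,3,0],[0.65,0,0,3,0],[0.65,0,0,3,0],[0.65,0,0,0,0],[0.65,0,0,0,0]]]'
python3 - <<'E'
from h import *
i,K,P=cam("wrist"); cv2.imwrite("pics/w1.png",i); np.savez("w1.npz",i=i,K=K,P=P)
m=cv2.inRange(cv2.cvtColor(i,cv2.COLOR_BGR2HSV),(8,90,80),(25,255,255))
q=max(cv2.findContours(m,0,2)[0],key=cv2.contourArea); bx=cv2.boxPoints(cv2.minAreaRect(q))
print([(p.round(0).tolist(),onz(*p,.042,K,P)[:2].round(4).tolist()) for p in bx])
E
```

```text
t: 2.5
tool_pos: [0.4449, 0.055, 0.1288]
orientation: [0.003, -3.14, -0.0]
force: [-0.1, -0.4, 0.1]
opening: 0.0604
gripper_force: 0.0
[([249.0, 187.0], [0.4232, 0.0356]), ([297.0, 187.0], [0.4231, 0.0686]), ([297.0, 299.0], [0.5072, 0.0699]), ([249.0, 299.0], [0.5073, 0.0343])]
```

View pics/w1.png

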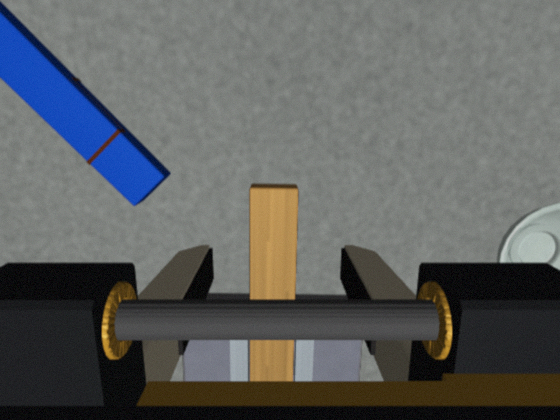

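The wooden bar's near end, at pixels (249–297,187), is centred between the open fingers. The blue bar's corner is at (168,173), clear of the fingers. Descending to grip.

```bash
python3 -m pendant '[[[0.65,0,-0.25,3,0],[0.65,0,0,3,0],[0.65,0,0,3,0],[0.65,0,0,2.5,0],[0.65,0,0,0,0],[0.25,0,0,0,0],[0.25,0,0,0,0],[0.25,0,0,0,0]]]' 25;  python3 -m pendant '[[[0.25,0,0,0,0],[0.25,0,0,0,0],[0.25,-0.8,0,0,0],[0.25,-0.8,0,0,0],[0.25,-0.8,0,0,0],[0.25,-0.8,0,0,0],[0.25,0,0,0,0],[0.25,0,0,0,0]]]'
```

```text
t: 3.35
tool_pos: [0.4473, 0.0515, 0.0158]
orientation: [-0.0, 3.138, 0.0]
force: [0.2, -0.2, -0.6]
opening: 0.0414
gripper_force: 0.0
t: 4.15
tool_pos: [0.4787, 0.0514, 0.0139]
orientation: [0.0, 3.14, -0.0]
force: [2.4, -0.1, 1.9]
opening: 0.0337
gripper_force: 25.0
```

```bash
python3 -m pendant '[[[0.25,-0.5,0,0,0],[0.25,-0.4,0,0,0],[0.25,0,0,0,0],[0.25,0,0,0,0]]]';  python3 -m pendant '[[[0.25,-0.3,0,0,0],[0.25,0,0,0,0],[0.25,0,0,0,0]]]'; python3 -m pendant '[[[0.25,-0.3,0,0,0],[0.25,0,0,0,0],[0.25,0,0,0,0]]]'
```

```text
t: 4.55
tool_pos: [0.4863, 0.0514, 0.0137]
orientation: [0.0, -3.141, 0.0]
force: [-2.9, -0.3, 5.6]
opening: 0.034
gripper_force: 25.0
t: 4.85
tool_pos: [0.4888, 0.0515, 0.0137]
orientation: [0.0, -3.14, -0.0]
force: [-5.3, 0.6, 8.1]
opening: 0.0338
gripper_force: 25.0
t: 5.15
tool_pos: [0.4918, 0.0515, 0.0137]
orientation: [0.0, -3.14, -0.0]
force: [-5.5, 0.6, 8.9]
opening: 0.0342
gripper_force: 25.0
```

```bash
python3 -m pendant '[[[0.25,0,0,-0.1,0],[0.25,-0.2,0,0,0],[0.25,0,0,0,0],[0.25,0,0,0,0]]]';  python3 -m pendant '[[[0.25,-0.2,0,0,0],[0.25,0,0,0,0],[0.25,0,0,0,0]]]'; python3 -m pendant '[[[0.25,-0.2,0,0,0],[0.25,0,0,0,0],[0.25,0,0,0,0]]]'
```

```text
t: 5.55
tool_pos: [0.4941, 0.0514, 0.0142]
orientation: [-0.0, -3.141, 0.0]
force: [-0.7, -0.6, -1.6]
opening: 0.0341
gripper_force: 25.0
t: 5.85
tool_pos: [0.4946, 0.0514, 0.014]
orientation: [0.0, -3.137, 0.0]
force: [-8.6, -0.2, 4.5]
opening: 0.0337
gripper_force: 25.0
t: 6.15
tool_pos: [0.4947, 0.0514, 0.0139]
orientation: [0.0, -3.133, 0.0]
force: [-17.9, -1.0, 14.1]
opening: 0.0335
gripper_force: 25.0
```

```bash
python3 -m pendant '[[[0.25,0.2,0,0,0],[0.6,0,0,0,0],[0.6,0,0,0,0],[0.6,0,0,0,0],[0.6,0,0,-4,0],[0.6,0,0,-4,0],[0.6,0,0,-4,0],[0.6,0,0,-4,0]]]'; python3 -m pendant '[[[0.5,0,0,-4.5,0],[0.5,0,0,-4.5,0],[0.5,0,0,0,0],[0.5,0,0,0,0]]]'
python3 - <<'E'
from h import *
out=[]
for n,(a,b,c,d) in {"top":(250,165,340,285),"scene":(195,175,310,275)}.items():
    i,K,P=cam(n);np.savez(n+"1.npz",i=i,K=K,P=P); out.append(cv2.resize(i[b:d,a:c],(400,int(400*(d-b)/(c-a))),interpolation=cv2.INTER_CUBIC))
h=max(o.shape[0] for o in out)
cv2.imwrite("pics/crop2.png",np.hstack([cv2.copyMakeBorder(o,0,h-o.shape[0],0,0,0) for o in out]))
E
```

```text
t: 6.95
tool_pos: [0.4966, 0.0514, 0.1765]
orientation: [-0.0, 3.141, -0.0]
force: [0.6, 0.2, -1.1]
opening: 0.0557
gripper_force: 0.0
t: 7.35
tool_pos: [0.4976, 0.0514, 0.2664]
orientation: [-0.0, 3.138, 0.0]
force: [-0.2, 0.4, 0.3]
opening: 0.0465
gripper_force: 0.0
```

View pics/crop2.png

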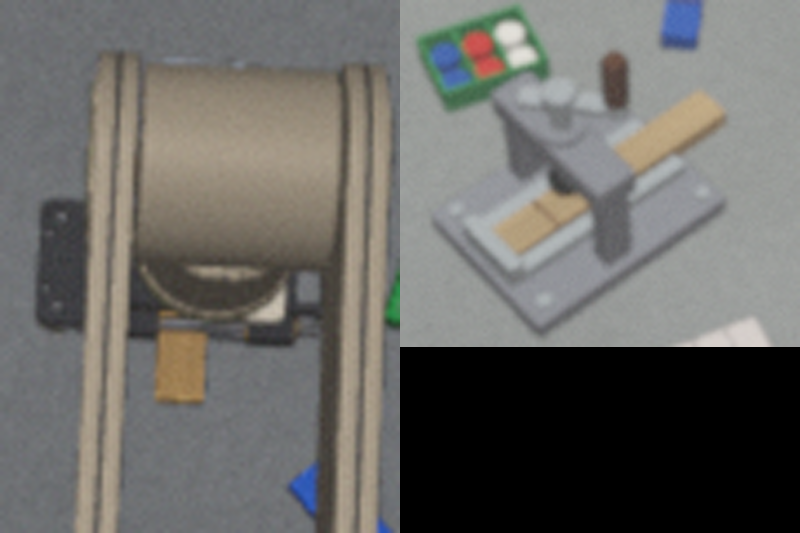

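The pusher's far end now meets the stop face, near scene-crop pixel (505,245), and its near end has moved in. Moving to the knob.

```bash
python3 -m pendant '[[[0.5,-3.6,1.1,0,0],[0.5,-3.6,1.1,0,0],[0.5,-3.6,1.1,0,0],[0.5,0,0,0,0],[0.5,0,0,2,0],[0.5,0,0,0,0],[0.5,0,0,0,0]]]'
python3 - <<'E'
from h import *
i,K,P=cam("scene"); o=cv2.resize(i[140:270,190:330],(560,520),interpolation=cv2.INTER_CUBIC)
w,K2,P2=cam("wrist"); w=cv2.resize(w[130:],None,fx=.43,fy=.43)
s=robot.read_state(); print(s["tool_pos"])
o=np.hstack([o,cv2.copyMakeBorder(w,0,520-w.shape[0],0,0,0)])[:,:800]
for p in [(.6058,.084,.1956),(.6058,.084,.2206)]: print((proj(p,K,P)-[190,140])*4, proj(p,K2,P2))
cv2.imwrite("pics/k1.png",o)
E
```

```text
t: 8.15
tool_pos: [0.6032, 0.0843, 0.2433]
orientation: [-0.0, -3.138, 0.0]
force: [0.0, -0.4, 0.4]
opening: 0.0467
gripper_force: 0.0
[0.60419567 0.08430406 0.24531859]
[263.99592806 230.33060639] [276.81931191 236.76805713]
[262.59834278 204.83752218] [276.82678535 250.873453  ]
```

View pics/k1.png

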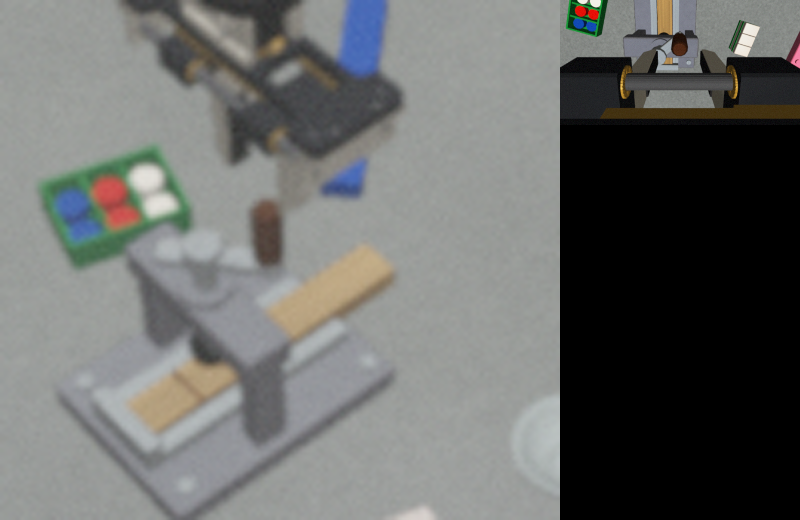

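The knob shows at scene-crop (265,205)–(268,262) and in the wrist view at about (279,235), within 2 px of the projected estimate and between the fingers. Descending and gripping.

```bash
python3 -m pendant '[[[0.5,-0.2,0.1,3,0],[0.5,0,0,2,0],[0.5,0,0,1.1,0],[0.5,0,0,0,0],[0.1,0,0,0,0],[0.1,0,0,0,0],[0.1,0,0,0,0],[0.1,0,0,0,0]]]' 30; python3 -m pendant '[[[0.1,0,0,0,0],[0.1,0,0,0,0],[0.1,0,0,0,0]]]'
```

```text
t: 9.05
tool_pos: [0.6071, 0.0849, 0.1849]
orientation: [0.0, 3.14, -0.001]
force: [-0.2, -0.3, 3.7]
opening: 0.021
gripper_force: 30.0
t: 9.35
tool_pos: [0.6071, 0.085, 0.1848]
orientation: [0.0, 3.14, -0.001]
force: [-0.5, -3.1, 5.4]
opening: 0.0215
gripper_force: 30.0
```

```bash
cat > rows.py <<'E'
import sys,numpy as np
# phi0(deg ccw), step rad, n, start offset dx,dy cm already off-circle
p,s,n=map(float,sys.argv[1:4]); p=np.radians(p)
for k in range(int(n)):
    a,b=p-s*k,p-s*(k+1); print(f"[0.1,{-4.5*(np.cos(b)-np.cos(a)):.2f},{4.5*(np.sin(b)-np.sin(a)):.2f},{.3*s:.2f},0],",end="")
print(np.degrees(p-s*n).round(1))
E
python3 rows.py 127 .15 8
```

```text
[0.1,-0.57,0.36,0.04,0],[0.1,-0.62,0.28,0.04,0],[0.1,-0.65,0.18,0.04,0],[0.1,-0.67,0.08,0.04,0],[0.1,-0.67,-0.02,0.04,0],[0.1,-0.66,-0.12,0.04,0],[0.1,-0.64,-0.22,0.04,0],[0.1,-0.60,-0.31,0.04,0],58.2
```

```bash
python3 -m pendant '[[[0.1,-0.57,0.36,0.04,0],[0.1,-0.62,0.28,0.05,0],[0.1,-0.65,0.18,0.04,0]]]';  python3 -m pendant '[[[0.1,-0.67,0.08,0.05,0],[0.1,-0.67,-0.02,0.04,0]]]'; python3 -m pendant '[[[0.1,-0.66,-0.12,0.05,0],[0.1,-0.64,-0.22,0.04,0],[0.1,-0.60,-0.31,0.05,0]]]'
```

```text
t: 9.65
tool_pos: [0.6247, 0.0938, 0.1835]
orientation: [0.0, -3.141, -0.0]
force: [-7.2, -2.9, 8.7]
opening: 0.0214
gripper_force: 30.0
t: 9.85
tool_pos: [0.638, 0.0951, 0.1826]
orientation: [0.001, -3.141, -0.002]
force: [-6.6, 2.3, 8.3]
opening: 0.0214
gripper_force: 30.0
t: 10.15
tool_pos: [0.6573, 0.0896, 0.1813]
orientation: [-0.002, 3.141, 0.004]
force: [-3.9, 4.9, 7.9]
opening: 0.0215
gripper_force: 30.0
```

```bash
python3 - <<'E'
import numpy as np
from scipy.optimize import least_squares as L
P=np.array([[.6071,.085],[.6247,.0938],[.638,.0951],[.6573,.0896]])
print(L(lambda c:np.hypot(*(P-c).T)-.045,[.633,.05]).x, L(lambda c:np.hypot(*(P-c[:2]).T)-c[2],[.633,.05,.045]).x)
E
python3 rows.py 58.2 .15 16
```

```text
[0.63560809 0.05016309] [0.63562038 0.05002813 0.04512413]
[0.1,-0.54,-0.40,0.04,0],[0.1,-0.48,-0.47,0.04,0],[0.1,-0.40,-0.54,0.04,0],[0.1,-0.32,-0.59,0.04,0],[0.1,-0.23,-0.64,0.04,0],[0.1,-0.13,-0.66,0.04,0],[0.1,-0.03,-0.67,0.04,0],[0.1,0.07,-0.67,0.04,0],[0.1,0.17,-0.65,0.04,0],[0.1,0.27,-0.62,0.04,0],[0.1,0.36,-0.57,0.04,0],[0.1,0.44,-0.51,0.04,0],[0.1,0.51,-0.44,0.04,0],[0.1,0.57,-0.36,0.04,0],[0.1,0.62,-0.27,0.04,0],[0.1,0.65,-0.17,0.04,0],-79.3
```

```bash
python3 -m pendant '[[[0.1,-0.62,-0.27,-0.01,0],[0.1,-0.48,-0.47,0.04,0],[0.1,-0.40,-0.54,0.05,0],[0.1,-0.32,-0.59,0.04,0]]]';  python3 -m pendant '[[[0.1,-0.23,-0.64,0.05,0],[0.1,-0.13,-0.66,0.04,0],[0.1,-0.03,-0.67,0.05,0],[0.1,0.07,-0.67,0.04,0]]]'
```

```text
t: 10.55
tool_pos: [0.6756, 0.071, 0.1796]
orientation: [-0.002, 3.141, 0.004]
force: [-1.6, 6.8, 3.9]
opening: 0.0209
gripper_force: 30.0
t: 10.95
tool_pos: [0.6802, 0.0445, 0.1778]
orientation: [-0.002, 3.138, 0.005]
force: [6.5, 6.7, 0.1]
opening: 0.021
gripper_force: 30.0
```

```bash
python3 rows.py -10.2 .15 16
```

```text
[0.1,0.17,-0.65,0.04,0],[0.1,0.26,-0.62,0.04,0],[0.1,0.35,-0.57,0.04,0],[0.1,0.44,-0.51,0.04,0],[0.1,0.51,-0.44,0.04,0],[0.1,0.57,-0.36,0.04,0],[0.1,0.62,-0.27,0.04,0],[0.1,0.65,-0.18,0.04,0],[0.1,0.67,-0.08,0.04,0],[0.1,0.67,0.02,0.04,0],[0.1,0.66,0.12,0.04,0],[0.1,0.64,0.22,0.04,0],[0.1,0.60,0.31,0.04,0],[0.1,0.54,0.40,0.04,0],[0.1,0.48,0.48,0.04,0],[0.1,0.40,0.54,0.04,0],-147.7
```

```bash
python3 -m pendant '[[[0.1,0.11,-0.65,0.04,0],[0.1,0.26,-0.62,0.04,0]]]'; python3 -m pendant '[[[0.1,0.35,-0.57,0.04,0],[0.1,0.44,-0.51,0.05,0]]]';  python3 -m pendant '[[[0.1,0.51,-0.44,0.04,0],[0.1,0.57,-0.36,0.05,0]]]'; python3 -m pendant '[[[0.1,0.62,-0.27,0.04,0],[0.1,0.65,-0.18,0.05,0]]]'
```

```text
t: 11.15
tool_pos: [0.6765, 0.0314, 0.1769]
orientation: [-0.002, 3.138, 0.004]
force: [6.0, 4.3, 0.9]
opening: 0.0213
gripper_force: 30.0
t: 11.35
tool_pos: [0.6688, 0.0199, 0.1759]
orientation: [-0.001, 3.137, 0.002]
force: [7.8, 2.1, -0.9]
opening: 0.0213
gripper_force: 30.0
t: 11.55
tool_pos: [0.658, 0.0112, 0.1751]
orientation: [-0.0, 3.137, 0.001]
force: [7.5, 0.1, -1.1]
opening: 0.0212
gripper_force: 30.0
t: 11.75
tool_pos: [0.6451, 0.0062, 0.1741]
orientation: [0.0, 3.138, -0.0]
force: [8.2, -1.2, -1.5]
opening: 0.0214
gripper_force: 30.0
```

```bash
cat > ana.py <<'E'
import sys,re,numpy as np
for m in re.finditer(r"tool_pos: \[(.*?)\].*?force: \[(.*?)\]",sys.stdin.read(),re.S):
    p=np.array(eval(m[1]));f=np.array(eval(m[2]));r=p[:2]-[.6356,.0501];a=np.arctan2(r[1],r[0])
    print("phi %.1f r %.2f z %.1f  Ft %.1f Fr %.1f Fz %.1f"%(np.degrees(a),1e3*np.hypot(*r),p[2]*1e3,-f[0]*np.sin(a)+f[1]*np.cos(a),f[0]*np.cos(a)+f[1]*np.sin(a),f[2]))
E
python3 rows.py -79 .1 24
```

```text
[0.1,0.45,-0.06,0.03,0],[0.1,0.45,-0.02,0.03,0],[0.1,0.45,0.03,0.03,0],[0.1,0.44,0.07,0.03,0],[0.1,0.43,0.11,0.03,0],[0.1,0.42,0.16,0.03,0],[0.1,0.40,0.20,0.03,0],[0.1,0.38,0.24,0.03,0],[0.1,0.36,0.28,0.03,0],[0.1,0.33,0.31,0.03,0],[0.1,0.29,0.34,0.03,0],[0.1,0.26,0.37,0.03,0],[0.1,0.22,0.39,0.03,0],[0.1,0.18,0.41,0.03,0],[0.1,0.14,0.43,0.03,0],[0.1,0.09,0.44,0.03,0],[0.1,0.05,0.45,0.03,0],[0.1,0.01,0.45,0.03,0],[0.1,-0.04,0.45,0.03,0],[0.1,-0.08,0.44,0.03,0],[0.1,-0.13,0.43,0.03,0],[0.1,-0.17,0.42,0.03,0],[0.1,-0.21,0.40,0.03,0],[0.1,-0.25,0.37,0.03,0],-216.5
```

```bash
(python3 -m pendant '[[[0.1,0.45,-0.06,0.03,0]]]'; python3 -m pendant '[[[0.1,0.45,-0.02,0.03,0]]]';  python3 -m pendant '[[[0.1,0.45,0.03,0.03,0]]]'; python3 -m pendant '[[[0.1,0.44,0.07,0.03,0]]]'; python3 -m pendant '[[[0.1,0.43,0.11,0.03,0]]]'; python3 -m pendant '[[[0.1,0.42,0.16,0.03,0]]]') | python3 ana.py
```

```text
phi -83.9 r 44.86 z 173.8  Ft 7.1 Fr 2.7 Fz -1.3
phi -89.6 r 44.80 z 173.5  Ft 6.0 Fr 3.0 Fz -1.4
phi -95.4 r 44.90 z 173.2  Ft 6.7 Fr 2.2 Fz -0.6
phi -101.1 r 44.83 z 172.9  Ft 6.4 Fr 3.0 Fz -0.5
phi -106.9 r 44.83 z 172.6  Ft 6.9 Fr 2.1 Fz -1.3
phi -112.5 r 44.92 z 172.3  Ft 6.0 Fr 2.4 Fz -0.3
```

```bash
(python3 -m pendant '[[[0.1,0.40,0.20,0.03,0]]]'; python3 -m pendant '[[[0.1,0.38,0.24,0.03,0]]]';  python3 -m pendant '[[[0.1,0.36,0.28,0.03,0]]]'; python3 -m pendant '[[[0.1,0.33,0.31,0.03,0]]]'; python3 -m pendant '[[[0.1,0.29,0.34,0.03,0]]]'; python3 -m pendant '[[[0.1,0.26,0.37,0.03,0]]]') | python3 ana.py
```

```text
phi -118.3 r 44.88 z 172.0  Ft 7.2 Fr 0.9 Fz -0.7
phi -124.1 r 44.93 z 171.7  Ft 6.8 Fr 1.9 Fz 0.6
phi -129.9 r 44.86 z 171.3  Ft 6.9 Fr 0.4 Fz 0.6
phi -135.8 r 44.91 z 171.1  Ft 6.0 Fr -0.2 Fz -0.9
phi -141.6 r 44.92 z 170.8  Ft 6.1 Fr 0.1 Fz 0.6
phi -147.4 r 44.88 z 170.5  Ft 6.3 Fr -0.6 Fz 0.2
```

```bash
(python3 -m pendant '[[[0.1,0.22,0.39,0.03,0]]]'; python3 -m pendant '[[[0.1,0.18,0.41,0.03,0]]]';  python3 -m pendant '[[[0.1,0.14,0.43,0.03,0]]]'; python3 -m pendant '[[[0.1,0.09,0.44,0.03,0]]]'; python3 -m pendant '[[[0.1,0.05,0.45,0.03,0]]]'; python3 -m pendant '[[[0.1,0.01,0.45,0.03,0]]]') | python3 ana.py; python3 rows.py -182.2 .1 24
```

```text
phi -153.0 r 44.90 z 170.1  Ft 6.5 Fr -0.6 Fz 1.3
phi -158.7 r 44.96 z 169.8  Ft 6.6 Fr -0.9 Fz 0.4
phi -164.5 r 44.93 z 169.5  Ft 6.3 Fr -0.9 Fz 0.8
phi -170.3 r 44.95 z 169.2  Ft 6.2 Fr -1.7 Fz 2.0
phi -176.0 r 44.91 z 168.9  Ft 7.0 Fr -1.4 Fz 1.1
phi 178.3 r 44.92 z 168.6  Ft 6.8 Fr -1.7 Fz 2.0
[0.1,-0.04,0.45,0.03,0],[0.1,-0.08,0.44,0.03,0],[0.1,-0.13,0.43,0.03,0],[0.1,-0.17,0.42,0.03,0],[0.1,-0.21,0.40,0.03,0],[0.1,-0.25,0.37,0.03,0],[0.1,-0.29,0.35,0.03,0],[0.1,-0.32,0.32,0.03,0],[0.1,-0.35,0.28,0.03,0],[0.1,-0.38,0.25,0.03,0],[0.1,-0.40,0.21,0.03,0],[0.1,-0.42,0.17,0.03,0],[0.1,-0.43,0.13,0.03,0],[0.1,-0.44,0.08,0.03,0],[0.1,-0.45,0.04,0.03,0],[0.1,-0.45,-0.01,0.03,0],[0.1,-0.45,-0.05,0.03,0],[0.1,-0.44,-0.10,0.03,0],[0.1,-0.43,-0.14,0.03,0],[0.1,-0.41,-0.18,0.03,0],[0.1,-0.39,-0.22,0.03,0],[0.1,-0.37,-0.26,0.03,0],[0.1,-0.34,-0.30,0.03,0],[0.1,-0.31,-0.33,0.03,0],-319.7
```

```bash
(python3 -m pendant '[[[0.1,-0.04,0.45,0.03,0]]]'; python3 -m pendant '[[[0.1,-0.08,0.44,0.03,0]]]';  python3 -m pendant '[[[0.1,-0.13,0.43,0.03,0]]]'; python3 -m pendant '[[[0.1,-0.17,0.42,0.03,0]]]'; python3 -m pendant '[[[0.1,-0.21,0.40,0.03,0]]]'; python3 -m pendant '[[[0.1,-0.25,0.37,0.03,0]]]') | python3 ana.py
```

```text
phi 172.6 r 44.98 z 168.3  Ft 6.5 Fr -2.5 Fz 1.5
phi 166.9 r 44.97 z 168.0  Ft 7.0 Fr -2.1 Fz 1.8
phi 161.2 r 45.00 z 167.7  Ft 6.7 Fr -2.2 Fz 2.9
phi 155.4 r 44.97 z 167.4  Ft 6.7 Fr -3.2 Fz 3.2
phi 149.7 r 45.04 z 167.1  Ft 6.7 Fr -4.2 Fz 3.0
phi 144.1 r 45.05 z 166.8  Ft 6.5 Fr -2.3 Fz 4.6
```

```bash
(python3 -m pendant '[[[0.1,-0.29,0.33,0.01,0]]]'; python3 -m pendant '[[[0.1,-0.32,0.30,0.01,0]]]';  python3 -m pendant '[[[0.1,-0.35,0.28,0.03,0]]]'; python3 -m pendant '[[[0.1,-0.38,0.25,0.03,0]]]'; python3 -m pendant '[[[0.1,-0.40,0.21,0.03,0]]]') | python3 ana.py
```

```text
phi 138.8 r 45.07 z 166.5  Ft 7.1 Fr -1.9 Fz 2.2
phi 133.5 r 45.06 z 166.3  Ft 7.3 Fr -2.9 Fz 3.5
phi 128.0 r 45.03 z 166.0  Ft 8.9 Fr -1.8 Fz 5.0
phi 122.2 r 45.03 z 165.7  Ft 8.6 Fr -2.4 Fz 5.8
phi 116.6 r 45.08 z 165.4  Ft 8.9 Fr -2.7 Fz 6.6
```

Turning force has risen from the free 6.6 N since about phi 140°, so the pad is in contact. About 0.25 rad more should give the 4 N rise.

```bash
(python3 -m pendant '[[[0.1,-0.42,0.17,0.01,0]]]'; python3 -m pendant '[[[0.1,-0.43,0.13,0.01,0]]]') | python3 ana.py
```

```text
phi 111.2 r 45.15 z 165.1  Ft 9.4 Fr -2.5 Fz 6.5
phi 105.8 r 45.11 z 164.9  Ft 10.2 Fr -3.1 Fz 5.3
```

About 0.6 rad past contact, so roughly 55 N clamp force. Releasing and retreating.

```bash
python3 -m pendant '[[[0.1,0.05,0,0,0],[0.1,0,0,0,0]]]' | python3 ana.py; python3 -m pendant '[[[0.36,0,0,0,0],[0.36,0,0,0,0],[0.36,0,0,0,0],[0.36,0,0,-1.5,0],[0.36,0,0,-3,0],[0.36,0,0,-3,0],[0.36,0,0,-3,0],[0.36,0,0,0,0]]]'; python3 -m pendant '[[[0.36,4,0,0,0],[0.36,4,0,0,0],[0.36,4,0,0,0],[0.36,4,0,0,0],[0.36,4,0,0,0],[0.36,0,0,0,0],[0.36,0,0,0,0]]]'
python3 - <<'E'
from h import *
out=[]
for n,(a,b,c,d) in {"top":(220,155,370,285),"scene":(195,165,355,300)}.items():
    i,K,P=cam(n); out.append(cv2.resize(i[b:d,a:c],(400,int(400*(d-b)/(c-a))),interpolation=cv2.INTER_CUBIC))
h=max(o.shape[0] for o in out)
cv2.imwrite("pics/end.png",np.hstack([cv2.copyMakeBorder(o,0,h-o.shape[0],0,0,0) for o in out]))
E
```

```text
phi 105.4 r 45.12 z 164.9  Ft 4.9 Fr -3.1 Fz 1.8
t: 15.85
tool_pos: [0.6268, 0.0948, 0.2776]
orientation: [-0.0, 3.132, 0.001]
force: [0.1, -0.3, 0.8]
opening: 0.0338
gripper_force: 0.0
t: 16.55
tool_pos: [0.4241, 0.0946, 0.271]
orientation: [-0.001, 3.139, 0.0]
force: [0.5, 0.3, -0.3]
opening: 0.0334
gripper_force: 0.0
```

View pics/end.png

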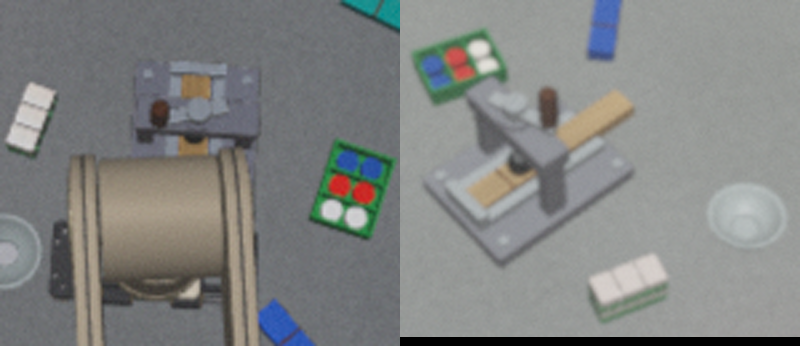

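The pad rests on the wood at scene-crop (518,158), and the pusher is home against the stop at (470,195). The knob stands free at (548,105), and the tiles, ashtray and chip tray are where they were.

```bash
python3 -c "
from plant import robot
print(robot.close_job())"
```

```text
the job is handed in; nothing more can be done
None
```

The pusher is home against the stop, the pad is snugged to about 55 N (estimated from the turning force), the crank is released, nothing else was moved, and the job is handed in at about 17 s.

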